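# Stow the full canisters in the toaster-stand drawer

## Task

Some of the look-alike steel canisters in the wooden tray are full and the others are empty: feel by their weight which is which, stand every full one upright in the open drawer under the toaster, and leave every empty one, the honey jar and the cup standing in the wooden tray. Then push the drawer home by its sprung catch button until you feel it against the stop, hold the button fully in for at least one second so that the catch takes, and let go. Leave the toast rack, butter dish and spreaders alone.

Things in the scene. Friction and masses are not known exactly. Their poses are not given: they have to be found in the camera images.
- canister_a: one of up to six look-alike lidded steel canisters, upright cylinder 58 mm across and 70 mm high, starts standing in the wooden tray; origin at the centre of its underside, z up along its axis. It is either full (0.27 to 0.39 kg) or empty (under 0.1 kg), which cannot be seen; None at the start if absent
- canister_b: one of up to six look-alike lidded steel canisters, upright cylinder 58 mm across and 70 mm high, starts standing in the wooden tray; origin at the centre of its underside, z up along its axis. It is either full (0.27 to 0.39 kg) or empty (under 0.1 kg), which cannot be seen; None at the start if absent
- canister_c: one of up to six look-alike lidded steel canisters, upright cylinder 58 mm across and 70 mm high, starts standing in the wooden tray; origin at the centre of its underside, z up along its axis. It is either full (0.27 to 0.39 kg) or empty (under 0.1 kg), which cannot be seen; None at the start if absent
- canister_d: one of up to six look-alike lidded steel canisters, upright cylinder 58 mm across and 70 mm high, starts standing in the wooden tray; origin at the centre of its underside, z up along its axis. It is either full (0.27 to 0.39 kg) or empty (under 0.1 kg), which cannot be seen; None at the start if absent
- canister_e: one of up to six look-alike lidded steel canisters, upright cylinder 58 mm across and 70 mm high, starts standing in the wooden tray; origin at the centre of its underside, z up along its axis. It is either full (0.27 to 0.39 kg) or empty (under 0.1 kg), which cannot be seen; None at the start if absent
- canister_f: one of up to six look-alike lidded steel canisters, upright cylinder 58 mm across and 70 mm high, starts standing in the wooden tray; origin at the centre of its underside, z up along its axis. It is either full (0.27 to 0.39 kg) or empty (under 0.1 kg), which cannot be seen; None at the start if absent
- honey: glass honey jar, 52 mm across, 75 mm high, standing in the wooden tray, stays there; origin under its centre
- cup: open white china cup, 58 mm across the rim, 62 mm high, standing in the wooden tray, stays there; origin under its centre
- tray: fixed open wooden tray; origin on the counter under its centre, its inner floor 6 mm above; 225 mm along its x, 415 mm along its y, walls 6 mm thick and 32 mm high; the axes are the tray's, z up. Things stand in it in two rows of four places 97 mm apart
- stand: fixed wooden stand, 122 mm high, 320 mm wide along its y, 210 mm deep along its x, carrying a chrome toaster (165 mm more, set back 65 mm from the stand's front; top at 0.30 m); origin on the counter under the stand's middle, its open front lies 100 mm away towards its own -x. The inside under the roof is 110 mm high
- drawer: the stand's sliding drawer; origin at the middle of its floor, 12 mm above the counter, x the way it closes. Inside 142 mm along x, 272 mm along y (three canisters side by side, 90 mm apart); walls 24 mm above the floor, front panel 70 mm. Home against its stop the origin is at x = -27 mm in the stand's frame; starts 150 to 170 mm further out, friction 1.5 N, stays where left
- catch (a joint): travel of the sprung catch button on the drawer's front, m: 0 out, 0.012 fully in; springs out again when let go; takes 3.5 N to start and 8 N to hold fully in, so that pushing it first slides the drawer home and then sinks the button
- catch_face (a point): middle of the face of the catch button, a black disc 38 mm across, 14 mm thick, on a steel stem, 52 mm above the counter and 48 mm in front of the drawer's front panel; x points the way it is pushed
- toast_rack: cream ceramic toast rack, 85 x 170 mm, 80 mm high, bystander on the counter; origin under its centre
- butter_dish: covered glass butter dish, 100 x 170 mm, 73 mm high, bystander; origin under its centre
- spreader_1: steel butter spreader, 175 mm long, lying on the counter, bystander; origin at its middle
- spreader_2: the other steel butter spreader, the same, bystander
Not all that is in view belongs to the job. What is shaped like the canister_f but green or purple is not meant.

How it is judged:
On the way, in this order (a step that is already met when the one before it is completed fails the run):
1. every full canister stands upright in the drawer and every empty one in the wooden tray, let go (((angle between canister_a's own z axis and vertical below 0.15 rad and z of canister_a in the frame of drawer between -0.006 and 0.008 m and x of canister_a in the frame of drawer between -0.052 and 0.052 m and y of canister_a in the frame of drawer between -0.115 and 0.115 m and contact force between canister_a and drawer above 1.7 N) or (angle between canister_a's own z axis and vertical below 0.15 rad and z of canister_a in the frame of tray between -0.006 and 0.014 m and x of canister_a in the frame of tray between -0.095 and 0.095 m and y of canister_a in the frame of tray between -0.19 and 0.19 m and contact force between canister_a and tray below 1.7 N)) and ((angle between canister_b's own z axis and vertical below 0.15 rad and z of canister_b in the frame of drawer between -0.006 and 0.008 m and x of canister_b in the frame of drawer between -0.052 and 0.052 m and y of canister_b in the frame of drawer between -0.115 and 0.115 m and contact force between canister_b and drawer above 1.7 N) or (angle between canister_b's own z axis and vertical below 0.15 rad and z of canister_b in the frame of tray between -0.006 and 0.014 m and x of canister_b in the frame of tray between -0.095 and 0.095 m and y of canister_b in the frame of tray between -0.19 and 0.19 m and contact force between canister_b and tray below 1.7 N)) and ((angle between canister_c's own z axis and vertical below 0.15 rad and z of canister_c in the frame of drawer between -0.006 and 0.008 m and x of canister_c in the frame of drawer between -0.052 and 0.052 m and y of canister_c in the frame of drawer between -0.115 and 0.115 m and contact force between canister_c and drawer above 1.7 N) or (angle between canister_c's own z axis and vertical below 0.15 rad and z of canister_c in the frame of tray between -0.006 and 0.014 m and x of canister_c in the frame of tray between -0.095 and 0.095 m and y of canister_c in the frame of tray between -0.19 and 0.19 m and contact force between canister_c and tray below 1.7 N)) and ((angle between canister_d's own z axis and vertical below 0.15 rad and z of canister_d in the frame of drawer between -0.006 and 0.008 m and x of canister_d in the frame of drawer between -0.052 and 0.052 m and y of canister_d in the frame of drawer between -0.115 and 0.115 m and contact force between canister_d and drawer above 1.7 N) or (angle between canister_d's own z axis and vertical below 0.15 rad and z of canister_d in the frame of tray between -0.006 and 0.014 m and x of canister_d in the frame of tray between -0.095 and 0.095 m and y of canister_d in the frame of tray between -0.19 and 0.19 m and contact force between canister_d and tray below 1.7 N)) and ((angle between canister_e's own z axis and vertical below 0.15 rad and z of canister_e in the frame of drawer between -0.006 and 0.008 m and x of canister_e in the frame of drawer between -0.052 and 0.052 m and y of canister_e in the frame of drawer between -0.115 and 0.115 m and contact force between canister_e and drawer above 1.7 N) or (angle between canister_e's own z axis and vertical below 0.15 rad and z of canister_e in the frame of tray between -0.006 and 0.014 m and x of canister_e in the frame of tray between -0.095 and 0.095 m and y of canister_e in the frame of tray between -0.19 and 0.19 m and contact force between canister_e and tray below 1.7 N)) and ((angle between canister_f's own z axis and vertical below 0.15 rad and z of canister_f in the frame of drawer between -0.006 and 0.008 m and x of canister_f in the frame of drawer between -0.052 and 0.052 m and y of canister_f in the frame of drawer between -0.115 and 0.115 m and contact force between canister_f and drawer above 1.7 N) or (angle between canister_f's own z axis and vertical below 0.15 rad and z of canister_f in the frame of tray between -0.006 and 0.014 m and x of canister_f in the frame of tray between -0.095 and 0.095 m and y of canister_f in the frame of tray between -0.19 and 0.19 m and contact force between canister_f and tray below 1.7 N)) and contact force between the fingers and canister_a below 0.5 N and contact force between the fingers and canister_b below 0.5 N and contact force between the fingers and canister_c below 0.5 N and contact force between the fingers and canister_d below 0.5 N and contact force between the fingers and canister_e below 0.5 N and contact force between the fingers and canister_f below 0.5 N), for 0.2 s.
2. drawer home against its stop with the catch button held fully in for a second (x of drawer in the frame of stand above -0.033 m and value of joint catch above 0.009 m), for 1 s.
At the end, for the whole second after the job is handed in: every full canister stands upright (within 0.15 rad) on the drawer's floor; every empty one, the honey jar and the cup stand upright on the wooden tray's floor; the drawer is home (within 6 mm of its stop); all at rest (((angle between canister_a's own z axis and vertical below 0.15 rad and z of canister_a in the frame of drawer between -0.006 and 0.008 m and x of canister_a in the frame of drawer between -0.052 and 0.052 m and y of canister_a in the frame of drawer between -0.115 and 0.115 m and contact force between canister_a and drawer above 1.7 N) or (angle between canister_a's own z axis and vertical below 0.15 rad and z of canister_a in the frame of tray between -0.006 and 0.014 m and x of canister_a in the frame of tray between -0.095 and 0.095 m and y of canister_a in the frame of tray between -0.19 and 0.19 m and contact force between canister_a and tray below 1.7 N)) and ((angle between canister_b's own z axis and vertical below 0.15 rad and z of canister_b in the frame of drawer between -0.006 and 0.008 m and x of canister_b in the frame of drawer between -0.052 and 0.052 m and y of canister_b in the frame of drawer between -0.115 and 0.115 m and contact force between canister_b and drawer above 1.7 N) or (angle between canister_b's own z axis and vertical below 0.15 rad and z of canister_b in the frame of tray between -0.006 and 0.014 m and x of canister_b in the frame of tray between -0.095 and 0.095 m and y of canister_b in the frame of tray between -0.19 and 0.19 m and contact force between canister_b and tray below 1.7 N)) and ((angle between canister_c's own z axis and vertical below 0.15 rad and z of canister_c in the frame of drawer between -0.006 and 0.008 m and x of canister_c in the frame of drawer between -0.052 and 0.052 m and y of canister_c in the frame of drawer between -0.115 and 0.115 m and contact force between canister_c and drawer above 1.7 N) or (angle between canister_c's own z axis and vertical below 0.15 rad and z of canister_c in the frame of tray between -0.006 and 0.014 m and x of canister_c in the frame of tray between -0.095 and 0.095 m and y of canister_c in the frame of tray between -0.19 and 0.19 m and contact force between canister_c and tray below 1.7 N)) and ((angle between canister_d's own z axis and vertical below 0.15 rad and z of canister_d in the frame of drawer between -0.006 and 0.008 m and x of canister_d in the frame of drawer between -0.052 and 0.052 m and y of canister_d in the frame of drawer between -0.115 and 0.115 m and contact force between canister_d and drawer above 1.7 N) or (angle between canister_d's own z axis and vertical below 0.15 rad and z of canister_d in the frame of tray between -0.006 and 0.014 m and x of canister_d in the frame of tray between -0.095 and 0.095 m and y of canister_d in the frame of tray between -0.19 and 0.19 m and contact force between canister_d and tray below 1.7 N)) and ((angle between canister_e's own z axis and vertical below 0.15 rad and z of canister_e in the frame of drawer between -0.006 and 0.008 m and x of canister_e in the frame of drawer between -0.052 and 0.052 m and y of canister_e in the frame of drawer between -0.115 and 0.115 m and contact force between canister_e and drawer above 1.7 N) or (angle between canister_e's own z axis and vertical below 0.15 rad and z of canister_e in the frame of tray between -0.006 and 0.014 m and x of canister_e in the frame of tray between -0.095 and 0.095 m and y of canister_e in the frame of tray between -0.19 and 0.19 m and contact force between canister_e and tray below 1.7 N)) and ((angle between canister_f's own z axis and vertical below 0.15 rad and z of canister_f in the frame of drawer between -0.006 and 0.008 m and x of canister_f in the frame of drawer between -0.052 and 0.052 m and y of canister_f in the frame of drawer between -0.115 and 0.115 m and contact force between canister_f and drawer above 1.7 N) or (angle between canister_f's own z axis and vertical below 0.15 rad and z of canister_f in the frame of tray between -0.006 and 0.014 m and x of canister_f in the frame of tray between -0.095 and 0.095 m and y of canister_f in the frame of tray between -0.19 and 0.19 m and contact force between canister_f and tray below 1.7 N)) and angle between each of honey, cup's own z axis and vertical below 0.15 rad and z of honey in the frame of tray between -0.006 and 0.014 m and x of honey in the frame of tray between -0.095 and 0.095 m and y of honey in the frame of tray between -0.19 and 0.19 m and z of cup in the frame of tray between -0.006 and 0.014 m and x of cup in the frame of tray between -0.095 and 0.095 m and y of cup in the frame of tray between -0.19 and 0.19 m and linear speed of each of canister_a, canister_b, canister_c, canister_d, canister_e, canister_f below 0.02 m/s and x of drawer in the frame of stand above -0.033 m); the robot touches nothing.
It fails at once if the toast rack is moved more than 40 mm (distance of toast_rack from where it was at the start of the episode above 0.04 m).
It fails at once if the butter dish is moved more than 40 mm (distance of butter_dish from where it was at the start of the episode above 0.04 m).
It fails at once if the spreader 1 is moved more than 40 mm (distance of spreader_1 from where it was at the start of the episode above 0.04 m).
It fails at once if the spreader 2 is moved more than 40 mm (distance of spreader_2 from where it was at the start of the episode above 0.04 m).
Of canister_a, canister_b, canister_c, canister_d, canister_e, canister_f only 4 to 6 are there at a start; the rules pass over those that are not, and their reading is None.
At some moment in a run one of canister_a, canister_b, canister_c, canister_d, canister_e, canister_f may be knocked a few centimetres aside while the robot is not near it.
It also fails if it takes over 210 s, if anything falls off the work surface, if the arm or the gripper's body presses on something with over 40 N, if the wrist force passes 120 N, or if a joint passes its speed limit or range.

## Robot

A 6-joint arm with a two-finger parallel gripper is mounted at the origin on the work surface. World frame = base frame: x ahead of the robot, y to its left, z up, the work surface at z = 0. Lengths are in m, angles in rad, forces in N, time in s.
With the tool pointing down it reaches from about 0.25 to 0.775 m from the base axis. Payload 4 kg.
Tool frame: the origin (TCP) lies between the finger pads; the fingertips stand 11 mm ahead of it and the grasp point (between the pads) lies 8 mm behind it (robot.tip_extent is the z of the fingertips in the tool frame, in m); z points along the fingers, y is the line along which they close (so a half turn about z gives the same grasp; the last joint's range is limited). The gripper opens to 94 mm and grips with 3 to 60 N. Pads are 16 mm wide; open, the fingers measure 119 mm over their backs; the gripper's body (75 mm by 177 mm) begins 78 mm behind the grasp point.
Start: joints at [1.039, 0.087, 1.371, -0, 1.684, -0.103], TCP at [0.229, 0.5, 0.217] pointing down, gripper open.
Joint ranges: [-3.1, 3.1], [-0.76, 2.03], [0.27, 2.55], [-1.08, 4.22], [0.17, 2.65], [-2.57, 2.57]. Speed limits (rad/s): [2.79, 2.79, 3.14, 3.14, 3.14, 3.14].

## Interface

Orientations are given as [roll, pitch, yaw] about the fixed x, y, z axes, in that order (R = Rz(yaw) Ry(pitch) Rx(roll)).
In Python, from bench import robot, imaging gives the robot as it stands.
- The arm moves only by the shell command python3 -m pendant 'ROWS'. ROWS is JSON, a list of rows, each a list of 7 numbers: the shift along the world's x, y, z in cm, then the turn, a rotation vector about the world's x, y, z in degrees, then the opening, from 0 (shut) to 1 (fully open). In form: [[dx, dy, dz, ax, ay, az, jaw], ...]. A call has 1 to 8 rows; each row shifts and turns the commanded pose from where the row before left it; what a row does not reach is not made up. A row lasts 1/10 s, in which the tool goes at most 50 mm and 8.59 degrees, less where a joint would pass 70% of its speed; a pose out of reach is approached as far as the arm can. A call is refused whole if a number of a shift passes 5 or a number of a turn 8.59, either way. A call with a gripper value outside its range is refused whole. The fingers move at their own pace and stop on an object; the grip force is fixed at half the most. Time passes only in rows, so rows that do not move let the fingers close. It gives the time, the measured TCP pose, the force, the opening and the grip force at its end, in the units of the state.
- robot.get_obs(): the state, without advancing time (a new reading comes with each control period).
- imaging.snapshot(name): name is "scene" or "top" or "wrist"; returns the picture (420x560x3 uint8, red, green, blue); there is no depth.
- imaging.camera_params(name): a dict with "camera_matrix" (3x3 intrinsics, pixels), "k1" (the pictures are not rectified: a ray, as slopes to the right and down, at radius r is drawn at 1 + k1 r^2 times it, then the intrinsics apply), "R" (3x3) and "t" (3): a world point X has camera coordinates R X + t. Camera axes: x right, y down, z forward; pixel columns grow to the right and rows downward; lengths in m; the calibration is good to about 2 mm. A picture is of the moment at which its call begins: read the wrist's pose just before it. camera_params takes no time and is no camera call; for the wrist camera it gives the pose at the moment of the call.
- robot.close_job(): hands the job in; it is judged then, once.
The state is a dict: "time": time; "joint_positions": joint angles; "qvel": joint speeds; "joint_torque": joint torques, N m; "tool_pos": TCP position; "ee_rot": TCP orientation; "wrist_force": force on the tool from outside, world axes, zero at the start; "wrist_torque": the same for the moment, N m; "width": finger opening in m; "finger_force": force on a finger pad.
Only numpy, scipy, OpenCV 4.12 (cv2) and the standard library are available. Lean on these libraries where they do the work, as an engineer would, in place of code of your own. Each camera call takes 0.05 s, during which the arm holds its last target. There are 200 camera calls.

## Working session

There is one attempt and no reset: what is moved stays moved. The work goes in short steps, Python scripts to look and compute and a shell command to move; the robot and the scene stay as the last step left them, time stands still between calls to the robot, and variables do not carry over. Pictures are saved under pics/ and viewed, at most 14 in all, crops included, and the job is handed in when it is done.

```bash
ls; mkdir -p pics; python3 - <<'E'
from bench import robot, imaging
import cv2
o=robot.get_obs(); print({k:o[k] for k in('time','tool_pos','ee_rot','wrist_force','width')}, robot.tip_extent)
a=imaging.snapshot('top'); b=imaging.snapshot('scene')
for n,i in(('top',a),('scene',b)):
    cv2.imwrite(f'pics/{n}0.png',i[:,:,::-1]); p=imaging.camera_params(n); print(n,p)
E
```

```text
pics
{'time': 0.0, 'tool_pos': array([0.2284298 , 0.49974093, 0.21532558]), 'ee_rot': array([-3.13942810e+00, -2.01134750e-04,  2.71279909e+00]), 'wrist_force': array([-0.13316838,  0.26466824, -0.35794361]), 'width': 0.09357039177920902} 0.011
top {'camera_matrix': array([[386.09041029,   0.        , 278.12799282],
       [  0.        , 386.09041029, 205.7505353 ],
       [  0.        ,   0.        ,   1.        ]]), 'k1': -0.03461808611498521, 'R': array([[ 0.02540229, -0.99951825,  0.01783259],
       [-0.9856063 , -0.02802318, -0.1667181 ],
       [ 0.1671375 , -0.01334089, -0.98584333]]), 't': array([0.00636132, 0.54245763, 0.95385856])}
scene {'camera_matrix': array([[541.23394578,   0.        , 278.76241212],
       [  0.        , 541.23394578, 215.59106351],
       [  0.        ,   0.        ,   1.        ]]), 'k1': -0.025726186785081977, 'R': array([[-0.44598421,  0.89499489, -0.0090679 ],
       [ 0.62693897,  0.30514679, -0.71682143],
       [-0.63878448, -0.32537605, -0.69719783]]), 't': array([ 0.23002268, -0.29947218,  2.07733372])}
```

View pics/top0.png

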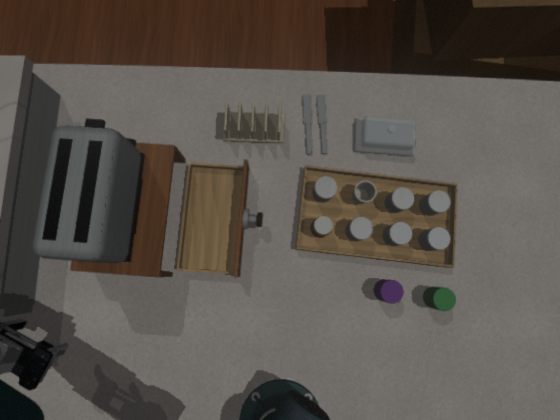

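View pics/scene0.png

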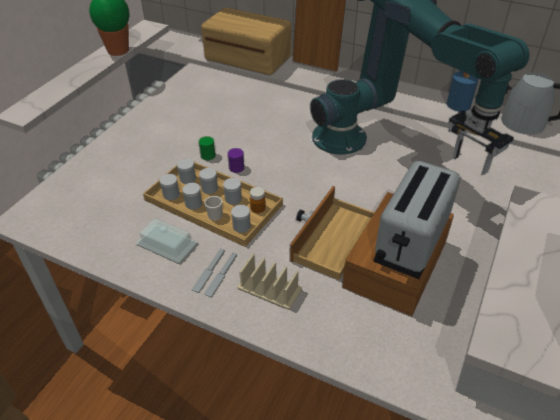

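The top view shows the tray with 8 items. The canisters are at (326,188), (403,199), (438,203), (360,229), (400,234) and (438,239). The cup, open, is at (364,192), and the honey jar, amber in the scene view, is at (322,226). The drawer is at (212,218) with its button at (258,219). The purple and green decoys stand outside the tray, at (391,291) and (440,299). Next I'll measure positions and confirm with an enlarged crop.

```bash
cat > h.py <<'E'
import numpy as np, cv2
from bench import robot, imaging
def px2w(name,uv,z,p=None):
    p=p or imaging.camera_params(name); K=p['camera_matrix']; R=np.array(p['R']); t=np.array(p['t'])
    d=np.array([(uv[0]-K[0,2])/K[0,0],(uv[1]-K[1,2])/K[1,1]]); s=d.copy()
    for _ in range(20): s=d/(1+p['k1']*(s@s))
    r=R.T@np.array([s[0],s[1],1]); c=-R.T@t
    return c+r*(z-c[2])/r[2]
def w2px(name,X):
    p=imaging.camera_params(name); K=p['camera_matrix']; c=np.array(p['R'])@X+p['t']; s=c[:2]/c[2]
    s=s*(1+p['k1']*(s@s)); return K[:2,:2]@s+K[:2,2]
def tops(img,roi=(295,165,165,105),z=0.076):
    x,y,w,h=roi; c=cv2.cvtColor(img[y:y+h,x:x+w],cv2.COLOR_RGB2HSV)
    m=((c[...,1]<45)&(c[...,2]>95)).astype(np.uint8)*255
    m=cv2.morphologyEx(m,cv2.MORPH_OPEN,np.ones((5,5)))
    out=[]
    for k in cv2.findContours(m,cv2.RETR_EXTERNAL,cv2.CHAIN_APPROX_NONE)[0]:
        if cv2.contourArea(k)<120: continue
        (u,v),r=cv2.minEnclosingCircle(k); u+=x; v+=y
        out.append((round(u,1),round(v,1),round(r,1),int(cv2.contourArea(k)),px2w('top',(u,v),z)[:2].round(4)))
    return out,m
E
python3 - <<'E'
from h import *
img=cv2.imread('pics/top0.png')[:,:,::-1]
o,m=tops(img)
for r in o: print(*r)
c=img[155:285,165:475,::-1]; c=cv2.resize(c,None,fx=2.5,fy=2.5,interpolation=cv2.INTER_CUBIC)
mm=cv2.cvtColor(cv2.resize(m,None,fx=1.5,fy=1.5),cv2.COLOR_GRAY2BGR); big=np.zeros((600,775,3),np.uint8); big[:c.shape[0],:c.shape[1]]=c; big[400:400+mm.shape[0],:mm.shape[1]]=mm
cv2.imwrite('pics/crop0.png',big)
for n,uv,z in(('tray',(304,170),.032),('tray',(456,185),.032),('tray',(454,266),.032),('tray',(297,251),.032),('btn',(260,219),.052),('panel top',(248,163),.082),('panel',(240,275),.082),('stand front',(174,148),.122),('stand front',(165,275),.122)): print(n,px2w('top',uv,z).round(3))
E
```

```text
368.0 260.0 73.6 1417 [ 0.4076 -0.2037]
439.2 237.6 11.4 349 [ 0.4674 -0.3847]
400.2 233.0 11.5 361 [ 0.4765 -0.2858]
361.2 227.4 11.3 354 [ 0.488  -0.1876]
323.1 224.6 9.0 230 [ 0.4925 -0.0921]
439.0 201.0 11.4 335 [ 0.5608 -0.3882]
456.0 229.5 39.6 250 [ 0.4889 -0.4287]
403.0 197.5 11.2 342 [ 0.5672 -0.2954]
325.7 186.7 11.2 349 [ 0.5894 -0.098 ]
392.0 174.0 67.6 1280 [ 0.6278 -0.2687]
tray [ 0.643 -0.046  0.032]
tray [ 0.615 -0.456  0.032]
tray [ 0.399 -0.44   0.032]
tray [ 0.428 -0.031  0.032]
btn [0.505 0.066 0.052]
panel top [0.644 0.101 0.082]
panel [0.363 0.109 0.082]
stand front [0.665 0.28  0.122]
stand front [0.359 0.28  0.122]
```

View pics/crop0.png

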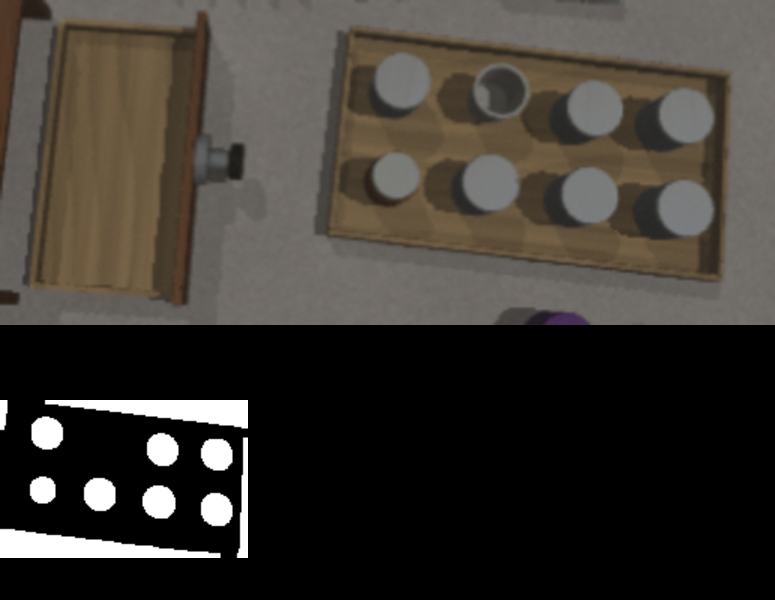

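The crop confirms six steel canister lids, each about 11 px in radius. The open cup is at about (364,192) and the smaller amber-rimmed honey jar at (323,225). I'll call the canisters C1 (0.589,-0.098), C2 (0.567,-0.295), C3 (0.561,-0.388), C4 (0.488,-0.188), C5 (0.477,-0.286) and C6 (0.467,-0.385). The grasps will close along the diagonal, where there is the most clearance.

```bash
python3 -m pendant '[[0,-4,0,0,0,-2.5,1],[0,-4,0,0,0,-2.5,1],[0,-4,0,0,0,-2.5,1],[0,-4,0,0,0,-2.5,1],[0,-4,0,0,0,-2.5,1],[0,-4,0,0,0,-2.5,1],[0,-4,0,0,0,-2.5,1],[0,-4,0,0,0,-2.5,1]]'; python3 -m pendant '[[3,-4,0,0,0,0,1],[3,-4,0,0,0,0,1],[3,-4,0,0,0,0,1],[3,-4,0,0,0,0,1],[3,-4,0,0,0,0,1],[3,-4,0,0,0,0,1],[3,-4,0,0,0,0,1],[0,0,0,0,0,0,1]]'
python3 - <<'E'
from h import *
o=robot.get_obs(); print(o['joint_positions'].round(2),o['ee_rot'],o['tool_pos'])
i=imaging.snapshot('wrist'); print(imaging.camera_params('wrist'))
cv2.imwrite('pics/w1.png',i[:,:,::-1])
E
```

```text
time: 0.9
tool_pos: [0.228, 0.1787, 0.2161]
ee_rot: [-3.141, 0.0, 2.363]
wrist_force: [1.6, -0.5, 0.4]
width: 0.094
finger_force: 0.0
time: 1.7
tool_pos: [0.4402, -0.1039, 0.2141]
ee_rot: [-3.139, -0.003, 2.358]
wrist_force: [-1.3, 0.9, -0.3]
width: 0.0938
finger_force: 0.0
[-0.36 -0.13  1.59 -0.    1.69 -1.14] [-3.13899729e+00 -2.60906060e-03  2.35796462e+00] [ 0.44024029 -0.10386665  0.21409593]
{'camera_matrix': array([[342.46937253,   0.        , 277.76736299],
       [  0.        , 342.46937253, 214.01715536],
       [  0.        ,   0.        ,   1.        ]]), 'k1': -0.04882014146700136, 'R': array([[ 0.70416222,  0.71003659, -0.00189931],
       [ 0.68588652, -0.67951533,  0.26042004],
       [ 0.18361715, -0.18468066, -0.96549355]]), 't': array([-0.23664484, -0.39611424,  0.29147229])}
```

View pics/w1.png

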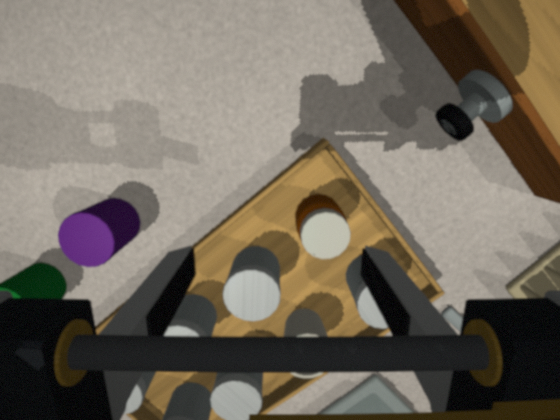

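The wrist view shows C4's lid at about (253,290) right ahead of the gripper, with the honey jar at (325,235). That agrees with the top view. I'll grasp C4, lift it and weigh it.

```bash
python3 -m pendant '[[2.4,-4.2,0,0,0,0,1],[2.4,-4.2,0,0,0,0,1],[0,0,0,0,0,0,1],[0,0,0,0,0,0,1],[0,0,0,0,0,0,1]]'; python3 -m pendant '[[0,0,-4.1,0,0,0,1],[0,0,-4.1,0,0,0,1],[0,0,-4.1,0,0,0,1],[0,0,-4.1,0,0,0,1],[0,0,0,0,0,0,1]]'; python3 -m pendant '[[0,0,0,0,0,0,0],[0,0,0,0,0,0,0],[0,0,0,0,0,0,0],[0,0,0,0,0,0,0],[0,0,0,0,0,0,0]]';  python3 -m pendant '[[0,0,2,0,0,0,0],[0,0,2,0,0,0,0],[0,0,2,0,0,0,0],[0,0,2,0,0,0,0],[0,0,2,0,0,0,0],[0,0,2,0,0,0,0],[0,0,0,0,0,0,0],[0,0,0,0,0,0,0]]';  python3 -m pendant '[[0,0,0,0,0,0,0],[0,0,0,0,0,0,0],[0,0,0,0,0,0,0]]'
```

```text
time: 2.25
tool_pos: [0.4861, -0.1821, 0.2169]
ee_rot: [3.141, -0.0, 2.365]
wrist_force: [-0.5, -0.5, 0.4]
width: 0.0934
finger_force: 0.0
time: 2.75
tool_pos: [0.4817, -0.1799, 0.0471]
ee_rot: [-3.138, -0.012, 2.366]
wrist_force: [-1.0, -0.4, -0.6]
width: 0.0936
finger_force: 0.0
time: 3.25
tool_pos: [0.4869, -0.1852, 0.0542]
ee_rot: [-3.14, 0.003, 2.364]
wrist_force: [-0.7, -1.2, 9.4]
width: 0.0576
finger_force: 28.1
time: 4.05
tool_pos: [0.4865, -0.1836, 0.1716]
ee_rot: [3.142, -0.001, 2.364]
wrist_force: [-0.1, 0.2, -4.8]
width: 0.0577
finger_force: 30.0
time: 4.35
tool_pos: [0.4862, -0.1835, 0.1712]
ee_rot: [-3.141, -0.002, 2.364]
wrist_force: [-0.6, 0.1, -3.9]
width: 0.0575
finger_force: 30.0
```

C4 pulls down with about 4 N, so it is full. Now I'll find the drawer's centre.

```bash
python3 - <<'E'
from h import *
f=lambda u,v,z:px2w('top',(u/2.5+165,v/2.5+155),z).round(4)[:2]
print('back wall top outer',f(62,22,.036),f(32,288,.036))
print('back inner top',f(70,30,.036),f(42,284,.036))
print('panel top front edge',f(208,12,.082),f(186,303,.082))
print('btn face edge',f(244,144,.052),f(244,179,.052),f(244,161,.052))
for x in(.42,.51,.595):
  print(x,[ w2px('top',np.array([x,y,.012])).round(0) for y in (.19,.20)])
E
```

```text
back wall top outer [0.65   0.2583] [0.3706 0.2712]
back inner top [0.6415 0.2493] [0.3749 0.2613]
panel top front edge [0.6522 0.1005] [0.3606 0.1106]
btn face edge [0.5221 0.0604] [0.486  0.0592] [0.5045 0.0598]
0.42 [array([212., 252.]), array([208., 252.])]
0.51 [array([214., 218.]), array([210., 218.])]
0.595 [array([216., 187.]), array([212., 187.])]
```

```bash
python3 -m pendant '[[1.4,4.6,0,0,0,0,0],[1.4,4.6,0,0,0,0,0],[1.4,4.6,0,0,0,0,0],[1.4,4.6,0,0,0,0,0],[1.4,4.6,0,0,0,0,0],[1.4,4.6,0,0,0,0,0],[1.4,4.6,0,0,0,0,0],[1.4,4.6,0,0,0,0,0]]'; python3 -m pendant '[[0,0,0,0,0,0,0],[0,0,0,0,0,0,0],[0,0,0,0,0,0,0],[0,0,0,0,0,0,0]]'; python3 -m pendant '[[0,0,-2.5,0,0,0,0],[0,0,-2.5,0,0,0,0],[0,0,-2.5,0,0,0,0],[0,0,-1,0,0,0,0],[0,0,-1,0,0,0,0],[0,0,-0.5,0,0,0,0],[0,0,-0.5,0,0,0,0],[0,0,0,0,0,0,0]]'; python3 -m pendant '[[0,0,-0.3,0,0,0,0],[0,0,0,0,0,0,0],[0,0,0,0,0,0,0]]'
```

```text
time: 5.15
tool_pos: [0.5988, 0.1862, 0.1718]
ee_rot: [-3.141, -0.0, 2.364]
wrist_force: [1.3, -1.2, -2.5]
width: 0.0574
finger_force: 30.0
time: 5.55
tool_pos: [0.5986, 0.1827, 0.1725]
ee_rot: [-3.141, 0.0, 2.362]
wrist_force: [0.7, 0.6, -4.0]
width: 0.0574
finger_force: 30.0
time: 6.35
tool_pos: [0.5988, 0.1842, 0.0677]
ee_rot: [3.141, 0.0, 2.364]
wrist_force: [-0.2, -0.0, -4.6]
width: 0.0579
finger_force: 30.0
time: 6.65
tool_pos: [0.5989, 0.1844, 0.0649]
ee_rot: [3.141, 0.0, 2.364]
wrist_force: [-0.7, 0.4, -2.9]
width: 0.0577
finger_force: 30.0
```

```bash
python3 -m pendant '[[0,0,-0.2,0,0,0,0],[0,0,-0.2,0,0,0,0],[0,0,0,0,0,0,0],[0,0,0,0,0,0,0]]'; python3 -m pendant '[[0,0,-0.1,0,0,0,0],[0,0,0,0,0,0,0],[0,0,0,0,0,0,0]]'
```

```text
time: 7.05
tool_pos: [0.5986, 0.1842, 0.0604]
ee_rot: [-3.142, -0.0, 2.364]
wrist_force: [0.1, -0.7, -3.3]
width: 0.0577
finger_force: 30.0
time: 7.35
tool_pos: [0.5986, 0.1842, 0.0603]
ee_rot: [3.141, 0.0, 2.364]
wrist_force: [-3.1, -0.2, 0.8]
width: 0.0576
finger_force: 30.0
```

```bash
python3 -m pendant '[[0,0,0,0,0,0,0.8],[0,0,0,0,0,0,0.8],[0,0,0,0,0,0,0.8],[0,0,2,0,0,0,0.8],[0,0,4,0,0,0,0.8],[0,0,4,0,0,0,1],[0,0,4,0,0,0,1],[0,0,0,0,0,0,1]]'; python3 -m pendant '[[-0.2,-4.7,0,0,0,0,1],[-0.2,-4.7,0,0,0,0,1],[-0.2,-4.7,0,0,0,0,1],[-0.2,-4.7,0,0,0,0,1],[-0.2,-4.7,0,0,0,0,1],[-0.2,-4.7,0,0,0,0,1],[0,0,0,0,0,0,1],[0,0,0,0,0,0,1]]'
python3 - <<'E'
from h import *
o=robot.get_obs(); print(o['wrist_force'])
i=imaging.snapshot('top'); cv2.imwrite('pics/t2.png',i[:,:,::-1])
for r in tops(i)[0]: print(*r)
w=imaging.snapshot('wrist'); cv2.imwrite('pics/w2.png',w[:,:,::-1])
for n,p in(('C1',(.589,-.098,.076)),): print(w2px('wrist',np.array(p)))
E
```

```text
time: 8.15
tool_pos: [0.6021, 0.185, 0.2081]
ee_rot: [3.129, 0.008, 2.364]
wrist_force: [1.0, -0.6, -0.0]
width: 0.093
finger_force: 0.0
time: 8.95
tool_pos: [0.5864, -0.0987, 0.1985]
ee_rot: [3.142, -0.001, 2.361]
wrist_force: [-0.5, 0.6, 0.0]
width: 0.0939
finger_force: 0.0
[-0.47835485  0.61750356  0.00859205]
409.5 267.5 39.5 402 [ 0.3916 -0.3068]
438.5 238.0 11.9 383 [ 0.4664 -0.3827]
401.1 232.6 11.7 334 [ 0.4776 -0.2879]
439.5 200.5 11.5 356 [ 0.5622 -0.3895]
456.0 229.5 39.6 251 [ 0.4889 -0.4287]
405.5 199.0 10.1 167 [ 0.5635 -0.3017]
328.0 187.5 10.3 201 [ 0.5874 -0.1039]
435.2 174.0 25.4 714 [ 0.6314 -0.3815]
[278.57286267 213.81897205]
```

View pics/t2.png

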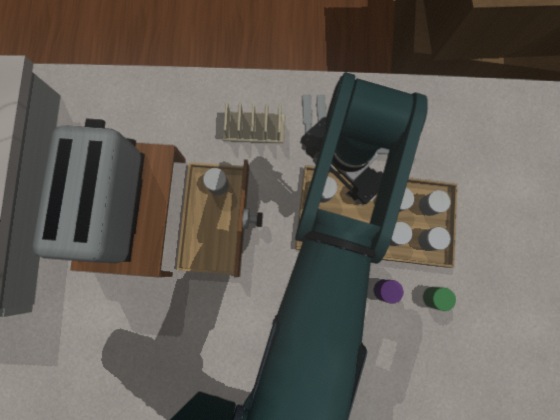

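Top view: C4 stands in the drawer at pixel (215,180), and the others are where they were. Now C1.

```bash
python3 -m pendant '[[0.3,0.1,-4,0,0,0,1],[0,0,-4,0,0,0,1],[0,0,-3.5,0,0,0,1],[0,0,-2,0,0,0,1],[0,0,-1,0,0,0,1],[0,0,0,0,0,0,1],[0,0,0,0,0,0,1]]'; python3 -m pendant '[[0,0,0,0,0,0,0],[0,0,0,0,0,0,0],[0,0,0,0,0,0,0],[0,0,0,0,0,0,0],[0,0,0,0,0,0,0]]';  python3 -m pendant '[[0,0,1,0,0,0,0],[0,0,2,0,0,0,0],[0,0,3,0,0,0,0],[0,0,3,0,0,0,0],[0,0,2,0,0,0,0],[0,0,1,0,0,0,0],[0,0,0,0,0,0,0],[0,0,0,0,0,0,0]]';  python3 -m pendant '[[0,0,0,0,0,0,0],[0,0,0,0,0,0,0],[0,0,0,0,0,0,0]]'
```

```text
time: 9.75
tool_pos: [0.5907, -0.0962, 0.0558]
ee_rot: [3.14, 0.002, 2.365]
wrist_force: [0.4, 0.7, 0.3]
width: 0.094
finger_force: 0.0
time: 10.25
tool_pos: [0.5897, -0.0971, 0.0548]
ee_rot: [-3.142, 0.0, 2.364]
wrist_force: [0.4, 0.7, 3.4]
width: 0.0576
finger_force: 28.9
time: 11.05
tool_pos: [0.5892, -0.0967, 0.1735]
ee_rot: [-3.141, -0.001, 2.364]
wrist_force: [-0.6, -0.5, -1.3]
width: 0.0576
finger_force: 30.0
time: 11.35
tool_pos: [0.5892, -0.0967, 0.1733]
ee_rot: [-3.141, -0.002, 2.364]
wrist_force: [-0.5, -0.0, -0.2]
width: 0.0571
finger_force: 30.0
```

```bash
python3 -m pendant '[[0,0,0,0,0,0,0],[0,0,0,0,0,0,0]]';  python3 -m pendant '[[0,0,-3,0,0,0,0],[0,0,-3,0,0,0,0],[0,0,-3,0,0,0,0],[0,0,-1.4,0,0,0,0],[0,0,-0.7,0,0,0,0],[0,0,-0.4,0,0,0,0],[0,0,0,0,0,0,0],[0,0,0,0,0,0,0]]';  python3 -m pendant '[[0,0,-0.2,0,0,0,0],[0,0,-0.1,0,0,0,0],[0,0,0,0,0,0,0],[0,0,0,0,0,0,0]]'
```

```text
time: 11.55
tool_pos: [0.5896, -0.0968, 0.1743]
ee_rot: [-3.141, -0.0, 2.364]
wrist_force: [0.0, 0.9, 1.0]
width: 0.0576
finger_force: 30.0
time: 12.35
tool_pos: [0.5907, -0.097, 0.0612]
ee_rot: [3.14, 0.002, 2.364]
wrist_force: [0.3, 0.7, -0.1]
width: 0.0574
finger_force: 30.0
time: 12.75
tool_pos: [0.5897, -0.0968, 0.0566]
ee_rot: [3.141, 0.0, 2.364]
wrist_force: [-0.8, 0.2, -0.9]
width: 0.0575
finger_force: 30.0
```

C1 is empty (readings averaging about -0.5 N). I'll set it back down, then do C2.

```bash
python3 -m pendant '[[0,0,-0.2,0,0,0,0],[0,0,0,0,0,0,0],[0,0,0,0,0,0,0.9],[0,0,0,0,0,0,0.9],[0,0,0,0,0,0,0.9],[0,0,4,0,0,0,1],[0,0,4,0,0,0,1],[0,0,4,0,0,0,1]]';  python3 -m pendant '[[0,0,0,0,0,0,1],[-0.5,-4,0,0,0,0,1],[-0.5,-4,0,0,0,0,1],[-0.5,-4,0,0,0,0,1],[-0.5,-4,0,0,0,0,1],[-0.5,-4,0,0,0,0,1],[0,0,0,0,0,0,1],[0,0,0,0,0,0,1]]'
python3 - <<'E'
from h import *
print(robot.get_obs()['tool_pos'])
i=imaging.snapshot('top')
for r in tops(i)[0]: print(*r)
E
```

```text
time: 13.55
tool_pos: [0.5893, -0.0967, 0.1754]
ee_rot: [-3.141, -0.001, 2.364]
wrist_force: [0.9, 0.4, 0.9]
width: 0.0941
finger_force: 0.0
time: 14.35
tool_pos: [0.5641, -0.2972, 0.1732]
ee_rot: [3.141, -0.002, 2.362]
wrist_force: [-0.1, -0.3, 0.5]
width: 0.0943
finger_force: 0.0
[ 0.56408916 -0.29718958  0.17318983]
341.0 265.0 46.2 1180 [ 0.3938 -0.1368]
399.5 232.5 11.1 230 [ 0.4777 -0.284 ]
402.6 197.8 11.3 296 [ 0.5665 -0.2944]
367.5 168.5 31.7 408 [ 0.6404 -0.2055]
```

```bash
python3 -m pendant '[[0.2,0.3,-3,0,0,0,1],[0,0,-3,0,0,0,1],[0,0,-3,0,0,0,1],[0,0,-1.8,0,0,0,1],[0,0,-1,0,0,0,1],[0,0,0,0,0,0,1],[0,0,0,0,0,0,1]]'; python3 -m pendant '[[0,0,0,0,0,0,0],[0,0,0,0,0,0,0],[0,0,0,0,0,0,0],[0,0,0,0,0,0,0],[0,0,0,0,0,0,0]]';  python3 -m pendant '[[0,0,1,0,0,0,0],[0,0,2,0,0,0,0],[0,0,3,0,0,0,0],[0,0,3,0,0,0,0],[0,0,2,0,0,0,0],[0,0,1,0,0,0,0],[0,0,0,0,0,0,0],[0,0,0,0,0,0,0]]';  python3 -m pendant '[[0,0,0,0,0,0,0],[0,0,0,0,0,0,0],[0,0,0,0,0,0,0]]'; python3 -m pendant '[[0,0,0,0,0,0,0]]';python3 -m pendant '[[0,0,0,0,0,0,0]]'
```

```text
time: 15.1
tool_pos: [0.5675, -0.2934, 0.0576]
ee_rot: [3.141, 0.002, 2.365]
wrist_force: [0.3, 0.9, 1.2]
width: 0.094
finger_force: 0.0
time: 15.6
tool_pos: [0.5666, -0.294, 0.0568]
ee_rot: [-3.141, 0.0, 2.364]
wrist_force: [1.1, 0.8, 2.3]
width: 0.0576
finger_force: 28.6
time: 16.4
tool_pos: [0.5663, -0.2935, 0.1754]
ee_rot: [-3.141, -0.002, 2.364]
wrist_force: [-0.3, -0.8, -0.7]
width: 0.0576
finger_force: 30.0
time: 16.7
tool_pos: [0.5663, -0.2935, 0.1753]
ee_rot: [-3.141, -0.002, 2.364]
wrist_force: [-0.1, 0.1, -0.5]
width: 0.0575
finger_force: 30.0
time: 16.8
tool_pos: [0.5665, -0.2937, 0.1759]
ee_rot: [-3.141, -0.001, 2.364]
wrist_force: [0.2, -0.4, 0.2]
width: 0.0575
finger_force: 30.0
time: 16.9
tool_pos: [0.5666, -0.2937, 0.1763]
ee_rot: [3.142, -0.0, 2.364]
wrist_force: [0.3, 0.3, -0.2]
width: 0.0574
finger_force: 30.0
```

C2 is empty too. I'll put it back, then do C3.

```bash
python3 -m pendant '[[0,0,-3,0,0,0,0],[0,0,-3,0,0,0,0],[0,0,-3,0,0,0,0],[0,0,-1.6,0,0,0,0],[0,0,-0.6,0,0,0,0],[0,0,-0.4,0,0,0,0],[0,0,-0.2,0,0,0,0],[0,0,-0.1,0,0,0,0]]';  python3 -m pendant '[[0,0,0,0,0,0,0],[0,0,0,0,0,0,0.9],[0,0,0,0,0,0,0.9],[0,0,0,0,0,0,0.9],[0,0,4,0,0,0,0.9],[0,0,4,0,0,0,1],[0,0,4,0,0,0,1],[0,0,0,0,0,0,1]]';  python3 -m pendant '[[-0.2,-3.2,0,0,0,0,1],[-0.2,-3.2,0,0,0,0,1],[-0.2,-3.2,0,0,0,0,1],[0,0,0,0,0,0,1],[0,0,0,0,0,0,1]]'
python3 - <<'E'
from h import *
print(robot.get_obs()['tool_pos'])
i=imaging.snapshot('top')
for r in tops(i)[0]: print(*r)
E
```

```text
time: 17.7
tool_pos: [0.5676, -0.2943, 0.0591]
ee_rot: [3.141, 0.003, 2.364]
wrist_force: [0.0, -0.8, 0.1]
width: 0.0576
finger_force: 30.0
time: 18.5
tool_pos: [0.5697, -0.2957, 0.1863]
ee_rot: [3.138, 0.014, 2.364]
wrist_force: [0.3, -0.7, 0.2]
width: 0.0938
finger_force: 0.0
time: 19.0
tool_pos: [0.5602, -0.3899, 0.1762]
ee_rot: [3.141, -0.002, 2.363]
wrist_force: [-0.2, 0.5, -0.4]
width: 0.0937
finger_force: 0.0
[ 0.56021607 -0.3899147   0.17622462]
368.0 267.0 57.0 1031 [ 0.3905 -0.2035]
438.2 237.7 11.3 350 [ 0.467  -0.3821]
400.6 232.8 11.6 368 [ 0.477  -0.2867]
439.0 201.0 11.4 293 [ 0.5608 -0.3882]
324.7 185.6 11.0 308 [ 0.592  -0.0954]
382.5 169.5 57.7 936 [ 0.639  -0.2443]
```

```bash
python3 -m pendant '[[0.1,0.1,-3,0,0,0,1],[0,0,-3,0,0,0,1],[0,0,-3,0,0,0,1],[0,0,-2,0,0,0,1],[0,0,-1,0,0,0,1],[0,0,0,0,0,0,1],[0,0,0,0,0,0,1]]'; python3 -m pendant '[[0,0,0,0,0,0,0],[0,0,0,0,0,0,0],[0,0,0,0,0,0,0],[0,0,0,0,0,0,0],[0,0,0,0,0,0,0]]';  python3 -m pendant '[[0,0,1,0,0,0,0],[0,0,2,0,0,0,0],[0,0,3,0,0,0,0],[0,0,3,0,0,0,0],[0,0,2,0,0,0,0],[0,0,1,0,0,0,0],[0,0,0,0,0,0,0],[0,0,0,0,0,0,0]]';  python3 -m pendant '[[0,0,0,0,0,0,0],[0,0,0,0,0,0,0],[0,0,0,0,0,0,0]]'; python3 -m pendant '[[0,0,0,0,0,0,0]]';python3 -m pendant '[[0,0,0,0,0,0,0]]'
```

```text
time: 19.75
tool_pos: [0.5625, -0.3886, 0.0589]
ee_rot: [3.141, 0.002, 2.365]
wrist_force: [0.6, -0.1, -0.1]
width: 0.0939
finger_force: 0.0
time: 20.25
tool_pos: [0.5617, -0.389, 0.0578]
ee_rot: [-3.142, 0.0, 2.364]
wrist_force: [-0.1, 0.1, 3.8]
width: 0.0576
finger_force: 28.5
time: 21.05
tool_pos: [0.5613, -0.3885, 0.1764]
ee_rot: [-3.142, -0.002, 2.364]
wrist_force: [-0.6, 0.6, -0.6]
width: 0.0575
finger_force: 30.0
time: 21.35
tool_pos: [0.5613, -0.3885, 0.1762]
ee_rot: [-3.141, -0.002, 2.364]
wrist_force: [0.4, 0.1, -0.6]
width: 0.0575
finger_force: 30.0
time: 21.45
tool_pos: [0.5615, -0.3887, 0.1768]
ee_rot: [-3.142, -0.001, 2.364]
wrist_force: [-0.4, -0.8, -1.3]
width: 0.0577
finger_force: 30.0
time: 21.55
tool_pos: [0.5616, -0.3887, 0.1773]
ee_rot: [3.142, -0.0, 2.364]
wrist_force: [-0.1, -0.8, -0.3]
width: 0.0579
finger_force: 30.0
```

C3 is empty (about -0.7 N). I'll put it back, then do C6.

```bash
python3 -m pendant '[[0,0,-3,0,0,0,0],[0,0,-3,0,0,0,0],[0,0,-3,0,0,0,0],[0,0,-1.6,0,0,0,0],[0,0,-0.6,0,0,0,0],[0,0,-0.4,0,0,0,0],[0,0,-0.2,0,0,0,0],[0,0,-0.1,0,0,0,0]]';  python3 -m pendant '[[0,0,0,0,0,0,0],[0,0,0,0,0,0,0.9],[0,0,0,0,0,0,0.9],[0,0,0,0,0,0,0.9],[0,0,4,0,0,0,0.9],[0,0,4,0,0,0,1],[0,0,4,0,0,0,1],[0,0,0,0,0,0,1]]';  python3 -m pendant '[[-3.1,0.2,0,0,0,0,1],[-3.1,0.2,0,0,0,0,1],[-3.1,0.2,0,0,0,0,1],[0,0,0,0,0,0,1],[0,0,0,0,0,0,1]]'
python3 - <<'E'
from h import *
print(robot.get_obs()['tool_pos'])
i=imaging.snapshot('top')
for r in tops(i)[0]: print(*r)
E
```

```text
time: 22.35
tool_pos: [0.5625, -0.3894, 0.0602]
ee_rot: [3.141, 0.003, 2.364]
wrist_force: [0.1, -0.2, -0.1]
width: 0.0576
finger_force: 30.0
time: 23.15
tool_pos: [0.5644, -0.3909, 0.1878]
ee_rot: [3.14, 0.015, 2.364]
wrist_force: [0.3, 1.0, 2.7]
width: 0.0938
finger_force: 0.0
time: 23.65
tool_pos: [0.4684, -0.3827, 0.1782]
ee_rot: [3.141, 0.0, 2.363]
wrist_force: [-0.2, -0.6, 0.4]
width: 0.094
finger_force: 0.0
[ 0.4683642  -0.38272799  0.17823049]
393.0 268.0 50.0 658 [ 0.3894 -0.2656]
316.4 256.4 11.9 245 [ 0.4132 -0.0759]
439.5 237.5 11.5 303 [ 0.4677 -0.3853]
322.5 224.0 8.9 156 [ 0.4939 -0.0905]
438.3 199.7 10.8 287 [ 0.5641 -0.3865]
402.5 196.5 11.5 340 [ 0.5698 -0.2942]
324.7 186.3 11.3 352 [ 0.5903 -0.0955]
392.0 175.5 67.8 1285 [ 0.6239 -0.2686]
```

```bash
python3 -m pendant '[[0,-0.2,-3,0,0,0,1],[0,0,-3,0,0,0,1],[0,0,-3,0,0,0,1],[0,0,-2.2,0,0,0,1],[0,0,-1,0,0,0,1],[0,0,0,0,0,0,1],[0,0,0,0,0,0,1]]'; python3 -m pendant '[[0,0,0,0,0,0,0],[0,0,0,0,0,0,0],[0,0,0,0,0,0,0],[0,0,0,0,0,0,0],[0,0,0,0,0,0,0]]';  python3 -m pendant '[[0,0,1,0,0,0,0],[0,0,2,0,0,0,0],[0,0,3,0,0,0,0],[0,0,3,0,0,0,0],[0,0,2,0,0,0,0],[0,0,1,0,0,0,0],[0,0,0,0,0,0,0],[0,0,0,0,0,0,0]]';  python3 -m pendant '[[0,0,0,0,0,0,0],[0,0,0,0,0,0,0],[0,0,0,0,0,0,0]]'; python3 -m pendant '[[0,0,0,0,0,0,0]]';python3 -m pendant '[[0,0,0,0,0,0,0]]'
```

```text
time: 24.4
tool_pos: [0.4697, -0.3853, 0.0574]
ee_rot: [3.141, 0.002, 2.364]
wrist_force: [-0.6, -0.1, 0.2]
width: 0.0936
finger_force: 0.0
time: 24.9
tool_pos: [0.4685, -0.3853, 0.0569]
ee_rot: [-3.141, 0.001, 2.364]
wrist_force: [1.4, -0.1, -0.1]
width: 0.0573
finger_force: 28.3
time: 25.7
tool_pos: [0.4682, -0.3843, 0.1751]
ee_rot: [3.141, -0.002, 2.364]
wrist_force: [0.3, -0.2, -4.2]
width: 0.0574
finger_force: 30.0
time: 26.0
tool_pos: [0.4683, -0.3844, 0.1753]
ee_rot: [3.141, -0.002, 2.364]
wrist_force: [-0.3, 0.1, -2.1]
width: 0.0577
finger_force: 30.0
time: 26.1
tool_pos: [0.4685, -0.3846, 0.1759]
ee_rot: [3.141, -0.001, 2.364]
wrist_force: [0.5, 0.7, -2.2]
width: 0.0576
finger_force: 30.0
time: 26.2
tool_pos: [0.4686, -0.3848, 0.1763]
ee_rot: [3.142, -0.0, 2.364]
wrist_force: [-0.2, -0.3, -2.7]
width: 0.0575
finger_force: 30.0
```

C6 averages about -2.8 N, so it is full. It goes to the near drawer slot at (0.419,0.188).

```bash
python3 -m pendant '[[-0.4,4.8,0,0,0,0,0],[-0.4,4.8,0,0,0,0,0],[-0.4,4.8,0,0,0,0,0],[-0.4,4.8,0,0,0,0,0],[-0.4,4.8,0,0,0,0,0],[-0.4,4.8,0,0,0,0,0],[-0.4,4.8,0,0,0,0,0],[-0.4,4.8,0,0,0,0,0]]'; python3 -m pendant '[[-0.4,4.8,0,0,0,0,0],[-0.4,4.8,0,0,0,0,0],[-0.4,4.8,0,0,0,0,0],[-0.4,4.5,0,0,0,0,0],[0,0,0,0,0,0,0],[0,0,0,0,0,0,0],[0,0,0,0,0,0,0]]'; python3 -m pendant '[[0,0,-2.5,0,0,0,0],[0,0,-2.5,0,0,0,0],[0,0,-2.5,0,0,0,0],[0,0,-1.5,0,0,0,0],[0,0,-1,0,0,0,0],[0,0,-0.7,0,0,0,0],[0,0,0,0,0,0,0],[0,0,0,0,0,0,0]]'
```

```text
time: 27.0
tool_pos: [0.4363, 0.001, 0.177]
ee_rot: [3.14, 0.001, 2.363]
wrist_force: [0.9, 0.0, -3.0]
width: 0.0578
finger_force: 30.0
time: 27.7
tool_pos: [0.4208, 0.1873, 0.1766]
ee_rot: [-3.141, 0.001, 2.363]
wrist_force: [-0.4, -0.5, -3.2]
width: 0.0575
finger_force: 30.0
time: 28.5
tool_pos: [0.4214, 0.1881, 0.0703]
ee_rot: [3.14, 0.001, 2.363]
wrist_force: [-0.7, -0.2, -2.2]
width: 0.0577
finger_force: 30.0
```

```bash
python3 -m pendant '[[0,0,-0.3,0,0,0,0],[0,0,-0.2,0,0,0,0],[0,0,0,0,0,0,0],[0,0,0,0,0,0,0]]'; python3 -m pendant '[[0,0,-0.2,0,0,0,0],[0,0,0,0,0,0,0],[0,0,0,0,0,0,0]]'; python3 -m pendant '[[0,0,-0.1,0,0,0,0],[0,0,0,0,0,0,0],[0,0,0,0,0,0,0]]'
```

```text
time: 28.9
tool_pos: [0.4207, 0.1883, 0.0646]
ee_rot: [3.141, 0.0, 2.364]
wrist_force: [-0.3, -0.5, -3.4]
width: 0.0578
finger_force: 30.0
time: 29.2
tool_pos: [0.4211, 0.1884, 0.063]
ee_rot: [3.14, 0.001, 2.364]
wrist_force: [-0.0, -0.3, -0.2]
width: 0.0573
finger_force: 30.0
time: 29.5
tool_pos: [0.4213, 0.1883, 0.063]
ee_rot: [3.14, 0.001, 2.364]
wrist_force: [-1.6, -0.8, 5.6]
width: 0.0576
finger_force: 30.0
```

```bash
python3 -m pendant '[[0,0,0,0,0,0,0.8],[0,0,0,0,0,0,0.8],[0,0,0,0,0,0,0.8],[0,0,2,0,0,0,0.8],[0,0,4,0,0,0,0.8],[0,0,3,0,0,0,1],[0,0,2.5,0,0,0,1],[0,0,0,0,0,0,1]]'; python3 -m pendant '[[0.6,-4.7,0,0,0,0,1],[0.6,-4.7,0,0,0,0,1],[0.6,-4.7,0,0,0,0,1],[0.6,-4.7,0,0,0,0,1],[0.6,-4.7,0,0,0,0,1],[0.6,-4.7,0,0,0,0,1],[0.6,-4.7,0,0,0,0,1],[0.6,-4.7,0,0,0,0,1]]'; python3 -m pendant '[[0.4,-4.8,0,0,0,0,1],[0.4,-4.8,0,0,0,0,1],[0,0,0,0,0,0,1],[0,0,0,0,0,0,1]]'
python3 - <<'E'
from h import *
print(robot.get_obs()['tool_pos'])
i=imaging.snapshot('top')
for r in tops(i)[0]: print(*r)
s=imaging.snapshot('scene'); cv2.imwrite('pics/s3.png',s[:,:,::-1]); cv2.imwrite('pics/t3.png',i[:,:,::-1])
for r in tops(i,(180,165,60,110),.082)[0]: print('drw',*r)
E
```

```text
time: 30.3
tool_pos: [0.4229, 0.189, 0.1806]
ee_rot: [3.134, 0.004, 2.364]
wrist_force: [-0.1, 1.2, -0.3]
width: 0.0932
finger_force: 0.0
time: 31.1
tool_pos: [0.4679, -0.1894, 0.1746]
ee_rot: [-3.141, -0.002, 2.363]
wrist_force: [1.0, 1.1, 0.7]
width: 0.0938
finger_force: 0.0
time: 31.5
tool_pos: [0.4758, -0.2841, 0.1742]
ee_rot: [3.142, -0.004, 2.362]
wrist_force: [0.3, 0.1, -0.1]
width: 0.094
finger_force: 0.0
[ 0.47583694 -0.28410129  0.17415816]
352.5 265.5 43.6 952 [ 0.3932 -0.1652]
400.2 232.9 11.7 328 [ 0.4768 -0.2857]
324.8 186.4 11.4 354 [ 0.59   -0.0957]
392.0 171.0 67.3 1270 [ 0.6358 -0.2689]
drw 207.9 250.4 11.9 403 [0.4206 0.19  ]
drw 214.1 178.3 11.4 367 [0.6013 0.1844]
```

View pics/t3.png

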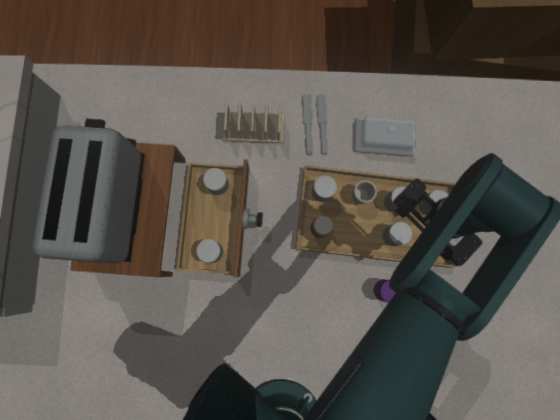

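The drawer now holds two canisters, at (214,179) and (208,250), and the tray is intact. C5, at (400,233), is next.

```bash
python3 -m pendant '[[0.1,-0.1,-3,0,0,0,1],[0,0,-3,0,0,0,1],[0,0,-3,0,0,0,1],[0,0,-1.8,0,0,0,1],[0,0,-1,0,0,0,1],[0,0,0,0,0,0,1],[0,0,0,0,0,0,1]]'; python3 -m pendant '[[0,0,0,0,0,0,0],[0,0,0,0,0,0,0],[0,0,0,0,0,0,0],[0,0,0,0,0,0,0],[0,0,0,0,0,0,0]]';  python3 -m pendant '[[0,0,1,0,0,0,0],[0,0,2,0,0,0,0],[0,0,3,0,0,0,0],[0,0,3,0,0,0,0],[0,0,2,0,0,0,0],[0,0,1,0,0,0,0],[0,0,0,0,0,0,0],[0,0,0,0,0,0,0]]';  python3 -m pendant '[[0,0,0,0,0,0,0],[0,0,0,0,0,0,0],[0,0,0,0,0,0,0]]'; python3 -m pendant '[[0,0,0,0,0,0,0]]';python3 -m pendant '[[0,0,0,0,0,0,0]]'
```

```text
time: 32.3
tool_pos: [0.4784, -0.2845, 0.0596]
ee_rot: [3.141, 0.002, 2.365]
wrist_force: [-1.2, -0.3, -0.4]
width: 0.094
finger_force: 0.0
time: 32.8
tool_pos: [0.4773, -0.2856, 0.0589]
ee_rot: [-3.14, 0.001, 2.364]
wrist_force: [0.5, -0.2, 1.2]
width: 0.0579
finger_force: 27.7
time: 33.6
tool_pos: [0.4772, -0.2843, 0.1771]
ee_rot: [-3.142, -0.002, 2.364]
wrist_force: [-0.0, -0.6, -3.9]
width: 0.0576
finger_force: 30.0
time: 33.9
tool_pos: [0.4773, -0.2845, 0.1774]
ee_rot: [-3.141, -0.002, 2.364]
wrist_force: [0.1, 0.0, -3.4]
width: 0.0578
finger_force: 30.0
time: 34.0
tool_pos: [0.4775, -0.2846, 0.1779]
ee_rot: [-3.142, -0.001, 2.364]
wrist_force: [-0.6, -0.3, -3.4]
width: 0.0575
finger_force: 30.0
time: 34.1
tool_pos: [0.4777, -0.2848, 0.1783]
ee_rot: [3.142, -0.0, 2.364]
wrist_force: [-0.5, -0.2, -3.4]
width: 0.0575
finger_force: 30.0
```

C5 is full at -3.4 N. It goes to the middle slot at (0.511,0.187).

```bash
python3 -m pendant '[[0.3,4.7,0,0,0,0,0],[0.3,4.7,0,0,0,0,0],[0.3,4.7,0,0,0,0,0],[0.3,4.7,0,0,0,0,0],[0.3,4.7,0,0,0,0,0],[0.3,4.7,0,0,0,0,0],[0.3,4.7,0,0,0,0,0],[0.3,4.7,0,0,0,0,0]]'; python3 -m pendant '[[0.4,4.7,0,0,0,0,0],[0.5,4.8,0,0,0,0,0],[0,0,0,0,0,0,0],[0,0,0,0,0,0,0],[0,0,0,0,0,0,0]]'; python3 -m pendant '[[0,0,-2.5,0,0,0,0],[0,0,-2.5,0,0,0,0],[0,0,-2.5,0,0,0,0],[0,0,-1.5,0,0,0,0],[0,0,-1,0,0,0,0],[0,0,-0.6,0,0,0,0],[0,0,0,0,0,0,0],[0,0,0,0,0,0,0]]';python3 -m pendant '[[0,0,-0.3,0,0,0,0],[0,0,-0.2,0,0,0,0],[0,0,0,0,0,0,0],[0,0,0,0,0,0,0]]'
```

```text
time: 34.9
tool_pos: [0.5016, 0.0931, 0.1789]
ee_rot: [3.141, 0.001, 2.364]
wrist_force: [0.3, -0.6, -3.1]
width: 0.0578
finger_force: 30.0
time: 35.4
tool_pos: [0.5106, 0.1854, 0.1784]
ee_rot: [-3.141, 0.0, 2.363]
wrist_force: [-0.7, -0.4, -3.5]
width: 0.0576
finger_force: 30.0
time: 36.2
tool_pos: [0.5115, 0.1863, 0.0736]
ee_rot: [3.14, 0.001, 2.364]
wrist_force: [-0.7, -0.3, -3.2]
width: 0.0577
finger_force: 30.0
time: 36.6
tool_pos: [0.5107, 0.1863, 0.0676]
ee_rot: [3.141, 0.0, 2.364]
wrist_force: [-0.1, -0.5, -2.6]
width: 0.0572
finger_force: 30.0
```

```bash
python3 -m pendant '[[0,0,-0.2,0,0,0,0],[0,0,-0.1,0,0,0,0],[0,0,0,0,0,0,0],[0,0,0,0,0,0,0]]'; python3 -m pendant '[[0,0,-0.1,0,0,0,0],[0,0,0,0,0,0,0],[0,0,0,0,0,0,0]]'; python3 -m pendant '[[0,0,0,0,0,0,0.8],[0,0,0,0,0,0,0.8],[0,0,0,0,0,0,0.8],[0,0,2,0,0,0,0.8],[0,0,4,0,0,0,0.8],[0,0,4,0,0,0,0.8],[0,0,2.5,0,0,0,0.8],[0,0,0,0,0,0,0.8]]'; python3 -m pendant '[[-0.1,-2.1,0,0,0,-6,0],[-0.1,-2.1,0,0,0,-6,0],[-0.1,-2.1,0,0,0,-6,0],[-0.1,-2.1,0,0,0,-6,0],[-0.1,-2.1,0,0,0,-6,0],[-0.1,-2.1,0,0,0,-6,0],[-0.1,-2.1,0,0,0,-6,0],[-0.1,-2.1,0,0,0,-6,0]]'; python3 -m pendant '[[0,0,0,0,0,0,0],[0,0,0,0,0,0,0],[0,0,0,0,0,0,0]]'
python3 - <<'E'
from h import *
o=robot.get_obs(); print(o['tool_pos'],o['joint_positions'].round(2))
i=imaging.snapshot('top')
cv2.imwrite('pics/t4.png',i[:,:,::-1])
for r in tops(i,(180,165,60,110),.082)[0]: print('drw',*r)
s=imaging.snapshot('scene')[120:330,130:410,::-1]; cv2.imwrite('pics/s4.png',cv2.resize(s,None,fx=2.7,fy=2.7))
E
```

```text
time: 37.0
tool_pos: [0.5109, 0.1862, 0.0649]
ee_rot: [3.141, 0.0, 2.364]
wrist_force: [-0.9, -0.2, -0.2]
width: 0.0574
finger_force: 30.0
time: 37.3
tool_pos: [0.5109, 0.1862, 0.0648]
ee_rot: [3.141, 0.001, 2.364]
wrist_force: [-2.3, -1.2, 5.3]
width: 0.0572
finger_force: 30.0
time: 38.1
tool_pos: [0.5132, 0.1869, 0.1935]
ee_rot: [3.133, 0.005, 2.364]
wrist_force: [0.1, 0.1, 0.5]
width: 0.0751
finger_force: 0.0
time: 38.9
tool_pos: [0.5018, 0.0175, 0.1862]
ee_rot: [-3.139, -0.0, 1.522]
wrist_force: [-0.3, 1.0, 0.9]
width: 0.0149
finger_force: 0.0
time: 39.2
tool_pos: [0.5024, 0.019, 0.1876]
ee_rot: [-3.14, -0.001, 1.528]
wrist_force: [0.6, -0.7, -0.3]
width: 0.0006
finger_force: 0.0
[0.50239575 0.01897825 0.18755176] [-0.08 -0.01  1.53  0.    1.62 -0.03]
drw 204.5 249.5 11.1 181 [0.4225 0.1984]
drw 214.1 178.7 11.5 371 [0.6004 0.1842]
```

View pics/t4.png

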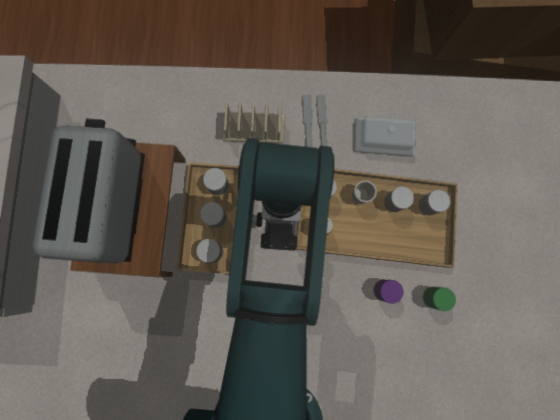

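View pics/s4.png

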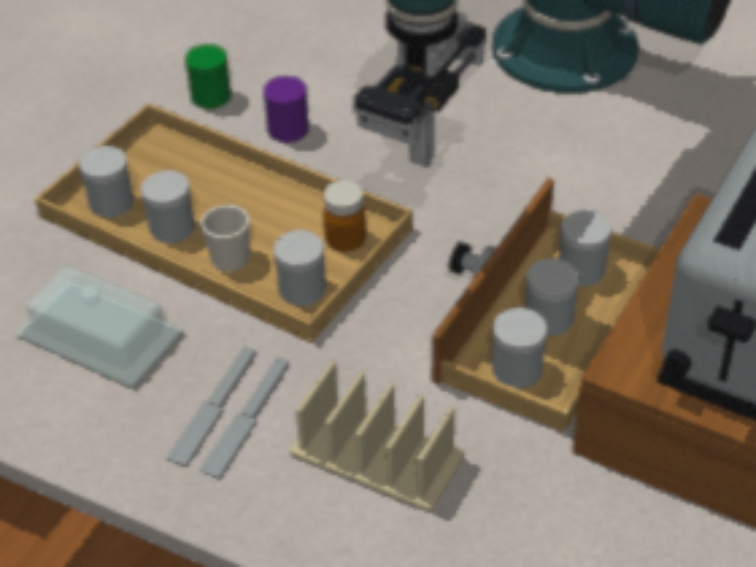

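All three full canisters stand in the drawer, at (214,179), (211,213) and (208,250). The three empties, the cup and the honey stand in the tray. I'll lower the closed fingers in front of the button and push gently.

```bash
python3 -m pendant '[[0.1,0,-4,0,0,0,0],[0,0,-4,0,0,0,0],[0,0,-3.5,0,0,0,0],[0,0,-1.5,0,0,0,0],[0,0,-0.7,0,0,0,0],[0,0,0,0,0,0,0],[0,0,0,0,0,0,0]]'; python3 -m pendant '[[0,1,0,0,0,0,0],[0,1,0,0,0,0,0],[0,0.4,0,0,0,0,0],[0,0.4,0,0,0,0,0],[0,0.4,0,0,0,0,0],[0,0.4,0,0,0,0,0],[0,0.4,0,0,0,0,0],[0,0.4,0,0,0,0,0]]'; python3 -m pendant '[[0,0.5,0,0,0,0,0],[0,0.5,0,0,0,0,0],[0,0.5,0,0,0,0,0],[0,0.5,0,0,0,0,0],[0,0.5,0,0,0,0,0],[0.1,0.5,0,0,0,0,0],[0,0.5,0,0,0,0,0],[0,0.5,0,0,0,0,0]]'
```

```text
time: 40.0
tool_pos: [0.5047, 0.0185, 0.0528]
ee_rot: [3.139, 0.0, 1.527]
wrist_force: [0.0, -0.2, -1.3]
width: 0.0005
finger_force: 0.0
time: 40.8
tool_pos: [0.5041, 0.0621, 0.0516]
ee_rot: [3.141, 0.001, 1.526]
wrist_force: [1.1, -1.1, -0.8]
width: 0.0003
finger_force: 0.9
time: 41.6
tool_pos: [0.5045, 0.1027, 0.0514]
ee_rot: [-3.141, 0.0, 1.526]
wrist_force: [-0.3, -1.5, 0.8]
width: 0.0004
finger_force: 0.9
```

```bash
python3 -m pendant '[[0,0.6,0,0,0,0,0],[0,0.6,0,0,0,0,0],[0.1,0.6,0,0,0,0,0],[0,0.6,0,0,0,0,0],[0,0.6,0,0,0,0,0],[0.1,0.6,0,0,0,0,0],[0,0.6,0,0,0,0,0],[0,0.6,0,0,0,0,0]]'; python3 -m pendant '[[0,0.6,0,0,0,0,0],[0,0.6,0,0,0,0,0],[0.1,0.6,0,0,0,0,0],[0,0.6,0,0,0,0,0],[0,0.5,0,0,0,0,0],[0.1,0.4,0,0,0,0,0],[0,0.4,0,0,0,0,0],[0,0.3,0,0,0,0,0]]'; python3 -m pendant '[[0,0.3,0,0,0,0,0],[0,0.3,0,0,0,0,0],[0,0.3,0,0,0,0,0],[0,0.3,0,0,0,0,0]]'; python3 -m pendant '[[0,0.3,0,0,0,0,0],[0,0.3,0,0,0,0,0]]'
```

```text
time: 42.4
tool_pos: [0.5067, 0.1507, 0.0513]
ee_rot: [3.142, 0.0, 1.526]
wrist_force: [0.6, -2.2, -0.6]
width: 0.0004
finger_force: 0.9
time: 43.2
tool_pos: [0.5086, 0.1906, 0.0514]
ee_rot: [-3.142, -0.0, 1.526]
wrist_force: [-0.0, -2.3, 0.2]
width: 0.0005
finger_force: 0.8
time: 43.6
tool_pos: [0.509, 0.2024, 0.0515]
ee_rot: [3.141, -0.0, 1.526]
wrist_force: [1.2, -1.5, -1.2]
width: 0.0001
finger_force: 0.8
time: 43.8
tool_pos: [0.509, 0.2085, 0.0517]
ee_rot: [3.141, -0.0, 1.526]
wrist_force: [0.8, -1.7, -1.1]
width: -0.0
finger_force: 0.8
```

```bash
for k in 1; do python3 -m pendant '[[0,0.3,0,0,0,0,0],[0,0.3,0,0,0,0,0]]'; python3 -m pendant '[[0,0.3,0,0,0,0,0],[0,0.3,0,0,0,0,0]]'; python3 -m pendant '[[0,0.2,0,0,0,0,0],[0,0.2,0,0,0,0,0]]'; python3 -m pendant '[[0,0,0,0,0,0,0]]'; done
```

```text
time: 44.0
tool_pos: [0.5089, 0.2145, 0.0517]
ee_rot: [3.141, -0.0, 1.526]
wrist_force: [1.3, -2.5, -0.5]
width: -0.0
finger_force: 0.8
time: 44.2
tool_pos: [0.5089, 0.2201, 0.0517]
ee_rot: [3.141, 0.001, 1.526]
wrist_force: [2.3, -2.9, 0.5]
width: 0.0003
finger_force: 1.9
time: 44.4
tool_pos: [0.5091, 0.2236, 0.0517]
ee_rot: [3.141, 0.002, 1.526]
wrist_force: [2.1, -5.0, 1.9]
width: 0.0002
finger_force: 2.5
time: 44.5
tool_pos: [0.5091, 0.2236, 0.0517]
ee_rot: [3.141, 0.001, 1.526]
wrist_force: [1.2, -5.3, 0.5]
width: 0.0005
finger_force: 2.5
```

The drawer is at its stop and the button is sinking at about 5 N. I'll push on to full depth.

```bash
python3 -m pendant '[[0,0.3,0,0,0,0,0],[0,0,0,0,0,0,0],[0,0,0,0,0,0,0]]'; python3 -m pendant '[[0,0.3,0,0,0,0,0],[0,0,0,0,0,0,0],[0,0,0,0,0,0,0]]'; python3 -m pendant '[[0,0.3,0,0,0,0,0],[0,0,0,0,0,0,0],[0,0,0,0,0,0,0]]'
```

```text
time: 44.8
tool_pos: [0.5091, 0.2261, 0.0517]
ee_rot: [3.141, 0.002, 1.526]
wrist_force: [2.2, -6.0, 2.1]
width: 0.0006
finger_force: 3.0
time: 45.1
tool_pos: [0.5093, 0.2287, 0.0518]
ee_rot: [3.14, 0.003, 1.526]
wrist_force: [2.4, -7.3, 0.9]
width: 0.0004
finger_force: 3.4
time: 45.4
tool_pos: [0.5094, 0.2312, 0.0518]
ee_rot: [3.14, 0.004, 1.525]
wrist_force: [1.5, -8.5, 1.2]
width: 0.0005
finger_force: 3.9
```

```bash
python3 -m pendant '[[0,0.2,0,0,0,0,0],[0,0,0,0,0,0,0],[0,0,0,0,0,0,0]]'; python3 -m pendant '[[0,0.2,0,0,0,0,0],[0,0,0,0,0,0,0],[0,0,0,0,0,0,0]]'; python3 -m pendant '[[0,0,0,0,0,0,0],[0,0,0,0,0,0,0],[0,0,0,0,0,0,0],[0,0,0,0,0,0,0],[0,0,0,0,0,0,0],[0,0,0,0,0,0,0],[0,0,0,0,0,0,0],[0,0,0,0,0,0,0]]'
```

```text
time: 45.7
tool_pos: [0.5094, 0.2312, 0.0518]
ee_rot: [3.14, 0.008, 1.525]
wrist_force: [2.6, -12.9, 2.9]
width: 0.0006
finger_force: 6.3
time: 46.0
tool_pos: [0.5094, 0.2312, 0.0518]
ee_rot: [3.141, 0.012, 1.524]
wrist_force: [1.4, -15.9, 5.3]
width: 0.0006
finger_force: 8.6
time: 46.8
tool_pos: [0.5093, 0.2313, 0.0518]
ee_rot: [3.141, 0.011, 1.524]
wrist_force: [0.8, -17.3, 4.6]
width: 0.0007
finger_force: 8.5
```

It is hard against the stop: 16 N and no further travel. I'll hold a little longer, then back off.

```bash
python3 -m pendant '[[0,0,0,0,0,0,0],[0,0,0,0,0,0,0],[0,0,0,0,0,0,0],[0,0,0,0,0,0,0],[0,0,0,0,0,0,0],[0,0,0,0,0,0,0],[0,0,0,0,0,0,0],[0,0,0,0,0,0,0]]'; python3 -m pendant '[[0,-0.4,0,0,0,0,0],[0,-0.4,0,0,0,0,0],[0,-0.5,0,0,0,0,0],[0,-1,0,0,0,0,0],[0,-2,0,0,0,0,0],[0,-3,0,0,0,0,0],[0,-3,0,0,0,0,0],[0,-3,0,0,0,0,0]]'; python3 -m pendant '[[-3,0,4,0,0,0,0],[-3,0,4,0,0,0,0],[-3,0,4,0,0,0,0],[-3,0,3,0,0,0,0],[-3,0,0,0,0,0,0],[0,0,0,0,0,0,0],[0,0,0,0,0,0,0],[0,0,0,0,0,0,0]]'
python3 - <<'E'
from h import *
s=imaging.snapshot('scene')[110:340,130:450,::-1]; cv2.imwrite('pics/s5.png',cv2.resize(s,None,fx=2.5,fy=2.5))
i=imaging.snapshot('top')
cv2.imwrite('pics/t5.png',i[:,:,::-1])
for r in tops(i)[0]: print(*r)
E
```

```text
time: 47.6
tool_pos: [0.5093, 0.2313, 0.0518]
ee_rot: [3.141, 0.012, 1.524]
wrist_force: [1.1, -16.6, 3.7]
width: 0.0005
finger_force: 8.5
time: 48.4
tool_pos: [0.508, 0.1044, 0.0513]
ee_rot: [-3.141, -0.003, 1.527]
wrist_force: [0.1, -0.5, 0.7]
width: 0.0003
finger_force: 0.0
time: 49.2
tool_pos: [0.3589, 0.1045, 0.2007]
ee_rot: [-3.14, -0.001, 1.526]
wrist_force: [-0.2, 0.3, -0.2]
width: 0.0006
finger_force: 0.0
369.0 259.5 74.6 1519 [ 0.4088 -0.2062]
322.9 224.7 9.2 231 [ 0.4921 -0.0916]
456.0 229.5 39.6 248 [ 0.4889 -0.4287]
440.6 200.6 11.4 346 [ 0.5621 -0.3923]
418.3 199.7 11.3 339 [ 0.5627 -0.3346]
324.7 186.3 11.3 347 [ 0.5903 -0.0955]
392.0 174.0 67.6 1281 [ 0.6278 -0.2687]
```

View pics/s5.png

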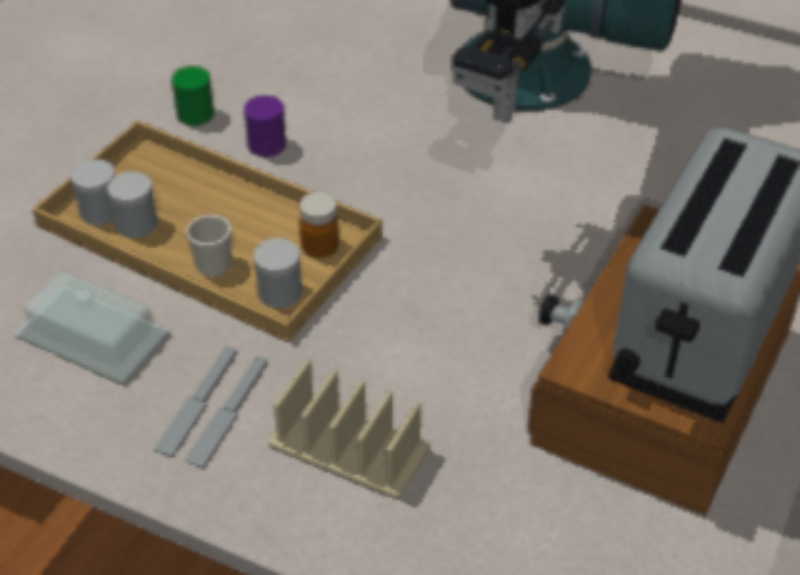

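View pics/t5.png

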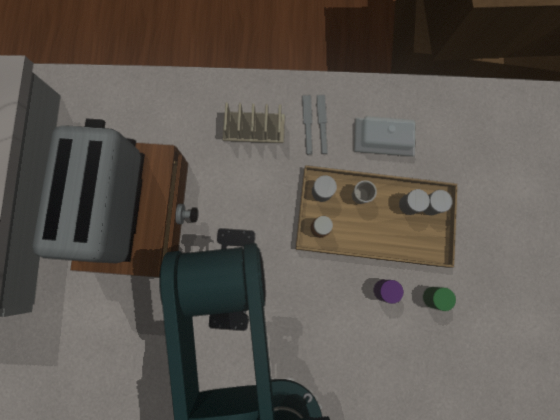

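The drawer is home, with its button at pixel (192,214). One empty canister was knocked from (403,198) to (418,200), but it is still upright in the tray. Everything else stands as it should, so I'm handing in.

```bash
python3 -c "
from bench import robot
print(robot.close_job())"
```

```text
the job is handed in; nothing more can be done
None
```

The job is handed in (no verdict was returned): the three full canisters stand in the drawer, which is pushed home after the button was held fully in for over a second, and the three empties, honey jar and cup stand in the wooden tray, one empty having been knocked about 4 cm aside but still upright.

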